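Load a staple strip into a spring magazine and close the rail

TASK

Load the long copper staple strip into the open staple magazine on the bench: push its end against the spring follower until its other end clears the nose lip, set it down in the channel so the spring holds it behind the lip, and let go. Then slide the steel cover rail fully shut over the strip. Leave the short leftover strip and the other things on the bench where they are.

Things in the scene. Friction and masses are not known exactly. Their poses are not given: they have to be found in the camera images.
- staple_strip: Strip to load: copper-coloured glued wide staples, an upside-down U, 90 long (x) x 18 wide (y) x 32 mm tall (z), 60 to 130 g, standing on its legs on the bench. Origin: middle of its underside. Ends alike. Grip it from above across the 18 mm, by its top 15 mm at most (walls enclose the lower 12 mm once seated), near mid-length.
- short_strip: Leftover stub of the same kind of strip, only 35 long (its x) x 18 wide x 32 mm tall, too short to use. Origin in the middle of its underside. To be left where it lies.
- magazine: Fixed grey staple magazine on a plywood board, 256 x 84 x 14 mm (x = -62 to +194 mm). Origin on the bench below the middle of a seated strip; x runs along the channel from nose lip to spring housing, y across, z up. A seated strip spans x = -45 mm (at the lip) to +45 mm (at the follower), centred on y = 0, underside 26 mm and top 58 mm above the bench.
- channel_seat (a point): Point on the channel floor where the middle of a seated strip's underside belongs: 26 mm above the bench, over the magazine's origin, same axes. The side walls, x = -52 to +55 mm, stand 24 mm apart for their lower 5 mm, then flare out to 33 mm apart at 12 mm above the floor; 38 mm wide outside.
- follower (a joint): Spring follower's travel, m: 0 released, face at magazine x = +25 mm (only 70 mm free to the lip); grows as it is pushed towards the housing, at most 0.032; about 1.5 N at 0, 2.7 N at 0.023, towards the lip. Reads about 0.020 with the strip seated. So hold the strip just above the lip, sticking out over it, push to 0.022-0.030, then lower it.
- rail (a joint): Steel cover rail, 127 x 34 x 4 mm, underside 61 mm above the bench, sliding along magazine x. In m: 0 fully shut (front edge at x = -52 mm), 0.125 fully open; starts at 0.108 or more, front edge beyond x = +55 mm. Stays where left; friction 1.5 N. Passes 3 mm above a strip that is fully down, jams on one that is not.
- rail_tab (a point): Top centre of the black finger tab standing on the rail: 34 long (along the rail) x 12 wide x 26 mm tall, top 91 mm above the bench. At magazine x = -18 mm + the rail's value. Grip it across its 12 mm width from above, or push it.
- tape_roll: Roll of pale masking tape lying flat, 96 mm across, 25 mm tall; origin at the centre of its underside. Bystander.
- dog: Turned beech bench dog standing on its head, 29 mm across, 65 mm tall; origin at the centre of its underside. Bystander; tips easily.
- nose_lip (a point): Top middle of the steel lip that closes the channel's nose end: x = -52 to -45 mm in the magazine frame, its top 8 mm above the channel floor (34 mm above the bench).
- housing_mouth (a point): Top front edge, middle, of the grey spring housing: at magazine x = +58 mm, 60 mm above the bench; the housing is 43 mm wide, runs to x = +184 mm and carries rail guides up to 69 mm.
- follower_face (a point): Middle of the black follower's face, which looks to magazine -x; the face is 18 wide and spans 2 to 33 mm above the channel floor; this point is 14 mm above the floor.
Things that resemble listed ones, but are neither listed nor needed, are in the scene too. Several things look just like the staple_strip: the one meant starts nearest to the robot's base.

How it is judged:
By the outcome, as a careful person would: the job done as asked, in the order asked, and still so for the second after the job is handed in, with the robot touching nothing.
It also fails if it takes over 64 s, if anything falls off the work surface, if the arm or the gripper's body presses on something with over 40 N, if the wrist force passes 120 N, or if a joint passes its speed limit or range.

ROBOT

A 7-joint arm with a two-finger parallel gripper is mounted at the origin on the work surface; the furniture and walls round the work are solid. World frame = base frame: x ahead of the robot, y to its left, z up, the work surface at z = 0. Lengths are in mm, angles in rad, forces in N, time in s.
With the tool pointing down it reaches from about 400 to 850 mm from the base axis. Payload 10.4 kg.
Tool frame: the origin (TCP) lies midway between the tips of the shut fingers; the grasp point (between the pads) lies 19 mm behind it (env.grip_depth is the distance from the TCP to the grasp point, in mm); y points along the fingers, z is the direction in which the jaws open and shut, and the axes are right-handed (so a half turn about y gives the same grasp; the last joint's range is limited). The gripper opens to 85 mm and grips with 20 to 120 N. Pads are 22 mm wide; open, the fingers measure 114 mm over their backs; the gripper's body (76 mm by 85 mm) begins 54 mm behind the grasp point. The pads swing forward as they close: fully open they stand 13 mm farther back than shut.
Start: joints at [-1.372, 0.332, -0.065, 1.46, 0.022, 1.35, -0.088], TCP at [137.476, 609.714, 231.338] pointing down, gripper open.
Joint ranges: [-2.6, 2.6], [-0.5, 2.12], [-1.47, 1.34], [0.16, 2.42], [-1.27, 4.41], [0.06, 2.06], [-2.6, 2.6]. Speed limits (rad/s): [2.22, 2.22, 2.79, 2.79, 3.14, 3.14, 3.14].

INTERFACE

Orientations are given as a unit quaternion [w, x, y, z].
In Python, from cell import env, viewer, sign_off gives the robot as it stands. The module is installed in compiled form; this text tells all that it offers.
- The arm moves only by the tool move_arm, never from a script. Its argument "plan" is text: rows parted by semicolons, each of 5 numbers parted by spaces: the closure in counts, from 0 (fully open) to 255 (shut), then the shift along the tool's x, y, z in m, then the turn about the tool's y in degrees. A call has exactly 8 rows; each row is the pose to reach, as a shift and turn from the pose commanded when the call began, along the tool's axes at that moment; what a row does not reach only later rows make up. A row lasts 1/8 s, in which the tool goes at most 62.5 mm and 10.7 degrees, less where a joint would pass 70% of its speed; a pose out of reach is approached as far as the arm can. A call with a gripper value outside its range is refused whole. The fingers move at their own pace and stop on an object; "grip_force" is the grip in N (left out, the last holds). Time passes only in rows, so rows that repeat a pose let the fingers close, or fill a call up. It gives the time, the measured TCP pose, the force and the opening at its end, in the units of the state.
- env.get_obs(): the state, without advancing time (a new reading comes with each control period).
- viewer.grab_frame(name): name is "scene" or "side" or "wrist"; returns (picture, depth): 384x512x3 uint8, blue, green, red; 384x512 float32, mm along the optical axis (not along the pixel's ray), 0 where there is no reading.
- viewer.camera_model(name): a dict with "vfov" (degrees; the focal length in pixels is half the picture's height over the tangent of half this angle, whatever the lens; pixels are square), "cx", "cy" (the principal point, pixels), "distortion" ([k1, k2, p1, p2, k3] as OpenCV has them; the pictures are not rectified), "pose" (4x4, takes a point from camera to world coordinates); the wrist camera has in their place "tool_from_camera" (4x4, takes a point from camera to tool coordinates, whose origin is the TCP and whose axes are the tool frame's). Camera axes: x right, y down, z forward; pixel columns grow to the right and rows downward; lengths in mm; the calibration is good to about 2 mm. A picture is of the moment at which its call begins: read the wrist's pose just before it. camera_model takes no time and is no camera call.
- sign_off(): hands the job in, once; it reports no verdict.
The state is a dict: "t": time; "joint_positions": joint angles; "dq": joint speeds; "joint_torque": joint torques, N m; "ee_pos": TCP position; "orientation": TCP orientation; "contact_force": force on the tool from outside, world axes, zero at the start; "ft_torque": the same for the moment, N m; "finger_gap": finger opening in mm.
Only numpy, scipy, OpenCV 4.12 (cv2) and the standard library are available. Lean on these libraries where they do the work, as an engineer would, in place of code of your own. Each camera call takes 0.05 s, during which the arm holds its last target.

## Working session

There is one attempt and no reset: what is moved stays moved. The work goes in short steps, Python scripts to look and compute and a tool call to move; the robot and the scene stay as the last step left them, time stands still between calls to the robot, and variables do not carry over. Pictures are saved under pics/ and viewed, and the job is handed in when it is done.

Besides the shell and the picture viewer there is one more tool, called after "Request:" by a JSON object that holds its "name" and its "arguments". move_arm: Moves the arm, as the interface text tells. Its arguments: {"type":"object","properties":{"plan":{"type":"string"},"grip_force":{"type":"number"}},"required":["plan"]}

```bash
mkdir -p pics; cat > h.py <<'E'
import numpy as np, cv2
from scipy.spatial.transform import Rotation as R
from cell import env, viewer
def grab(n):
    o=env.get_obs(); p,d=viewer.grab_frame(n); return o,p.copy(),d.copy()
def T_tool(o):
    q=o['orientation']; T=np.eye(4); T[:3,:3]=R.from_quat([q[1],q[2],q[3],q[0]]).as_matrix(); T[:3,3]=o['ee_pos']; return T
def cam(n,o=None,shape=(384,512)):
    m=viewer.camera_model(n); f=shape[0]/2/np.tan(np.radians(m['vfov'])/2)
    K=np.array([[f,0,m['cx']],[0,f,m['cy']],[0,0,1.]]); D=np.array(m['distortion'],float)
    P=np.array(m['pose']) if 'pose' in m else T_tool(o)@np.array(m['tool_from_camera'])
    return K,D,P
def rays(uv,K,D,P):
    n=cv2.undistortPoints(np.array(uv,float).reshape(-1,1,2),K,D).reshape(-1,2)
    d=np.c_[n,np.ones(len(n))]@P[:3,:3].T
    return P[:3,3],d
def onplane(uv,z,C):
    c,d=rays(uv,*C); t=(z-c[2])/d[:,2]; return c+d*t[:,None]
def withdepth(uv,dep,C):
    c,d=rays(uv,*C); z=np.array([dep[int(round(v)),int(round(u))] for u,v in uv]); return c+d*z[:,None]
def cloud(dep,C):
    v,u=np.mgrid[0:dep.shape[0],0:dep.shape[1]]
    c,d=rays(np.c_[u.ravel(),v.ravel()],*C)
    X=c+d*dep.ravel()[:,None]; X[dep.ravel()==0]=np.nan
    return X.reshape(dep.shape+(3,))
def proj(X,C):
    K,D,P=C; Q=np.linalg.inv(P); r,_=cv2.Rodrigues(Q[:3,:3])
    return cv2.projectPoints(np.array(X,float).reshape(-1,1,3),r,Q[:3,3],K,D)[0].reshape(-1,2)
E
python3 - <<'E'
from h import *
import pickle
S={}
for n in ['scene','side','wrist']:
    o,p,d=grab(n); S[n]=(o,p,d); cv2.imwrite(f'pics/a_{n}.png',p)
    print(n,cam(n,o)[2].round(2).tolist(),cam(n,o)[0][0,0],viewer.camera_model(n)['distortion'],(d>0).mean())
pickle.dump(S,open('a.pkl','wb')); print(o['t'],o['ee_pos'],o['orientation'],env.grip_depth,o['finger_gap'],T_tool(o).round(2))
E
```

```text
scene [[-0.7, -0.44, 0.56, 92.44], [-0.72, 0.45, -0.53, 474.35], [-0.02, -0.78, -0.63, 626.21], [0.0, 0.0, 0.0, 1.0]] 350.18147794529455 [-0.03360653  0.          0.          0.          0.        ] 0.9492543538411459
side [[1.0, -0.07, 0.06, 508.31], [-0.09, -0.64, 0.76, -662.45], [-0.01, -0.76, -0.64, 647.05], [0.0, 0.0, 0.0, 1.0]] 383.5969368788688 [-0.09403736  0.          0.          0.          0.        ] 0.9760793050130209
wrist [[0.22, 0.94, 0.25, 74.35], [0.98, -0.21, -0.06, 622.87], [-0.0, 0.26, -0.97, 372.47], [0.0, 0.0, 0.0, 1.0]] 294.3873667573643 [-0.04446765  0.          0.          0.          0.        ] 0.9957733154296875
0.1 [137.43811772 609.37112657 230.60251877] [-0.7023223   0.70320154 -0.07829092  0.07824011] 18.700000000000003 85.71486900668182 [[ 9.8000e-01 -0.0000e+00  2.2000e-01  1.3744e+02]
 [-2.2000e-01 -0.0000e+00  9.8000e-01  6.0937e+02]
 [ 0.0000e+00 -1.0000e+00 -0.0000e+00  2.3060e+02]
 [ 0.0000e+00  0.0000e+00  0.0000e+00  1.0000e+00]]
```

View pics/a_scene.png

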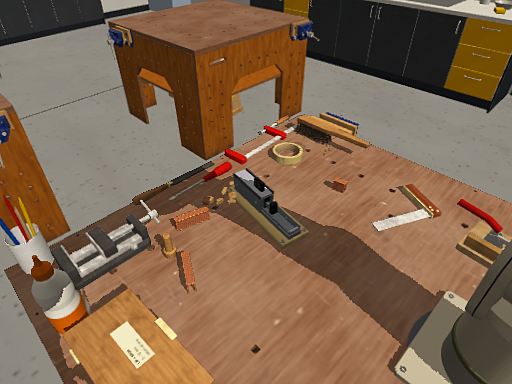

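View pics/a_side.png

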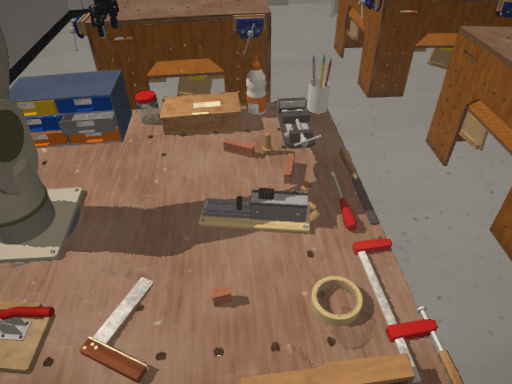

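View pics/a_wrist.png

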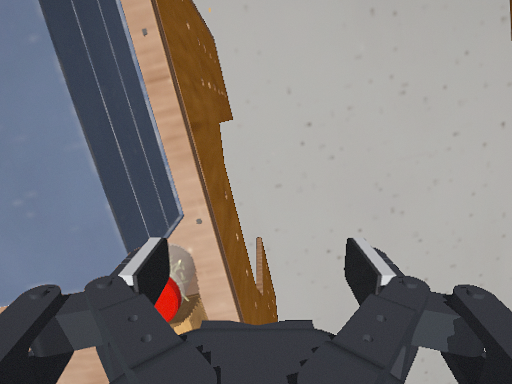

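The scene shows two long copper strips at (192,217) and (187,270), the stub at (340,184), and the magazine at (265,212). In the side view they are at (290,165), (239,147), (221,297) and (257,210). The dog is at (168,245) in scene and (267,142) in side.

```bash
python3 - <<'E'
from h import *
import pickle
S=pickle.load(open('a.pkl','rb'))
for n in ['scene','side']:
    o,p,d=S[n]; C=cam(n,o); X=cloud(d,C)
    hsv=cv2.cvtColor(p,cv2.COLOR_BGR2HSV)
    m=((hsv[...,1]>150)&((hsv[...,0]<12))&(hsv[...,2]>110)&(X[...,2]>8)&(X[...,2]<45)).astype(np.uint8)
    k,l,st,ce=cv2.connectedComponentsWithStats(m)
    for i in range(1,k):
        if st[i,4]>25:
            Q=X[l==i]; top=Q[Q[:,2]>26]
            print(n,ce[i].round(0),st[i,4],'mean',np.nanmean(Q,0).round(0),'zmax',np.nanpercentile(Q[:,2],97).round(1),'r',np.hypot(*np.nanmean(Q,0)[:2]).round(0))
            if 8<len(top)<900:
                t=top[:,:2].astype(np.float32); print('   rect top',cv2.minAreaRect(t))
    # magazine region
    (u,v)={'scene':(265,212),'side':(257,210)}[n]
    print(n,'mag px',X[v,u].round(1))
for n,(u0,v0,u1,v1) in {'scene':(140,160,360,300),'side':(190,120,330,240)}.items():
    p=S[n][1][v0:v1,u0:u1]; s=min(800/p.shape[1],600/p.shape[0]); cv2.imwrite(f'pics/b_{n}.png',cv2.resize(p,None,fx=s,fy=s,interpolation=cv2.INTER_CUBIC))
E
```

```text
scene [276. 131.] 110 mean [ 801. -345.   19.] zmax 22.3 r 872.0
scene [236. 155.] 136 mean [ 788. -145.   18.] zmax 21.6 r 801.0
scene [223. 168.] 152 mean [760. -65.  23.] zmax 31.1 r 763.0
   rect top ((764.917236328125, -72.39139556884766), (44.957672119140625, 18.931623458862305), 89.04849243164062)
scene [341. 181.] 54 mean [ 469. -245.   32.] zmax 35.7 r 529.0
   rect top ((471.1983947753906, -244.99691772460938), (33.86180877685547, 19.811279296875), 8.328880310058594)
scene [423. 199.] 263 mean [ 277. -352.   18.] zmax 20.2 r 448.0
scene [192. 217.] 355 mean [653. 132.  25.] zmax 35.1 r 666.0
   rect top ((657.3267822265625, 130.59878540039062), (89.81356048583984, 20.626962661743164), 75.61956787109375)
scene [188. 269.] 253 mean [524. 241.  32.] zmax 35.1 r 577.0
   rect top ((528.8678588867188, 238.69009399414062), (18.081684112548828, 91.91959381103516), 61.231956481933594)
scene mag px [533.   -6.9  29.7]
side [348. 217.] 233 mean [762. -69.  24.] zmax 31.1 r 765.0
   rect top ((765.6471557617188, -73.68429565429688), (47.99690246582031, 18.284421920776367), 82.16129302978516)
side [371. 244.] 330 mean [ 792. -149.   18.] zmax 20.8 r 805.0
side [411. 328.] 607 mean [ 804. -348.   18.] zmax 20.8 r 876.0
side [113. 359.] 879 mean [ 283. -356.   17.] zmax 19.6 r 455.0
side mag px [555.5 -51.7  49.5]
```

View pics/b_scene.png

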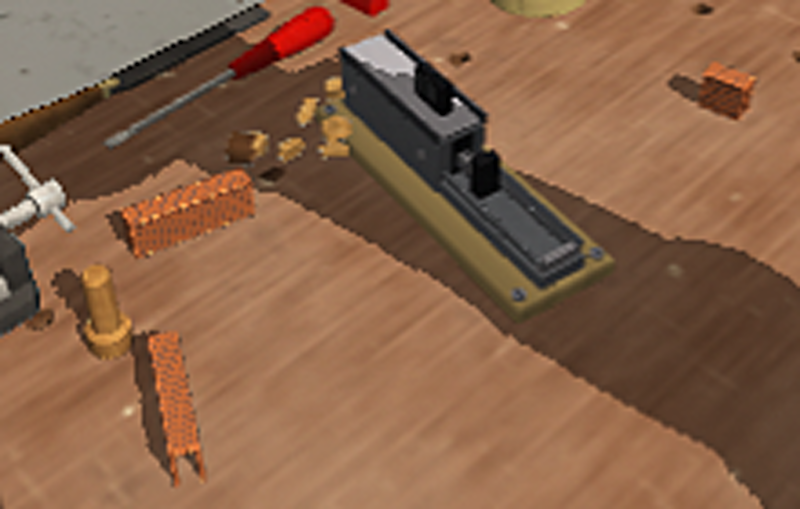

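View pics/b_side.png

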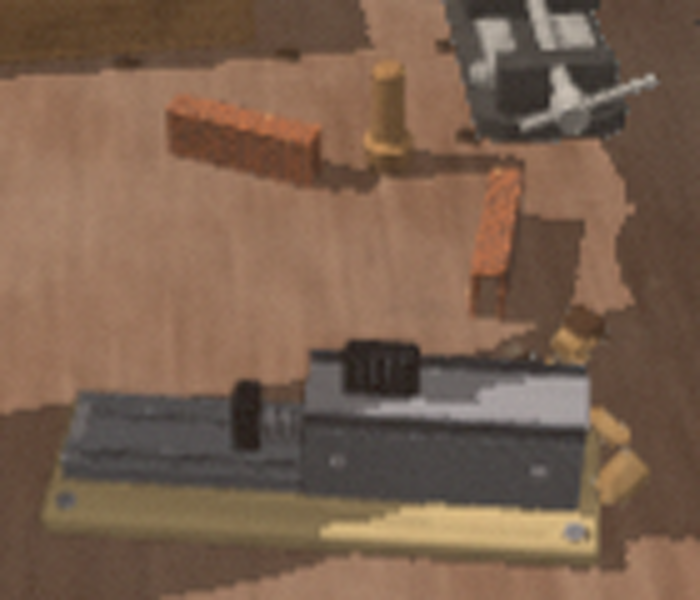

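```bash
python3 - <<'E'
from h import *
import pickle
S=pickle.load(open('a.pkl','rb'))
P=[]
for n in ['scene','side']:
    o,p,d=S[n]; C=cam(n,o); X=cloud(d,C)
    hsv=cv2.cvtColor(p,cv2.COLOR_BGR2HSV)
    R0=(X[...,0]>380)&(X[...,0]<780)&(abs(X[...,1]+20)<110)
    grey=(hsv[...,1]<70)&R0
    for lo,hi,nm in [(28,50,'walls'),(56,72,'housing'),(76,100,'tab')]:
        Q=X[grey&(X[...,2]>lo)&(X[...,2]<hi)] if nm!='tab' else X[R0&(X[...,2]>lo)]
        if len(Q)>5: print(n,nm,len(Q),Q.mean(0).round(1),cv2.minAreaRect(Q[:,:2].astype(np.float32)),np.percentile(Q[:,2],[5,50,95]).round(1))
    Q=X[R0&(hsv[...,1]>70)&(X[...,2]>9)&(X[...,2]<18)&(abs(hsv[...,0].astype(int)-22)<8)]
    if len(Q): print(n,'board',len(Q),cv2.minAreaRect(Q[:,:2].astype(np.float32)))
    Rd=(X[...,0]>520)&(X[...,0]<720)&(X[...,1]>150)&(X[...,1]<300)&(X[...,2]>45)
    print(n,'dog',X[Rd].mean(0) if Rd.any() else None)
o=S['wrist'][0]; T=T_tool(o)
# target TCP over strip
for tgt in [(529,239,230)]:
    print((T[:3,:3].T@(np.array(tgt)-T[:3,3])).round(1))
E
```

```text
scene walls 618 [521.5 -14.7  36.4] ((552.056396484375, -23.36087417602539), (39.80854034423828, 241.78700256347656), 81.80689239501953) [28.3 35.9 47.9]
scene housing 528 [599.  -29.9  65.8] ((590.6498413085938, -33.412052154541016), (44.810585021972656, 162.05152893066406), 78.85404968261719) [58.1 66.6 70.8]
scene tab 90 [575.5 -28.6  87.4] ((577.6708984375, -30.389511108398438), (13.194853782653809, 35.05500793457031), 76.18775177001953) [78.3 89.3 93.6]
scene board 920 ((559.1453857421875, -9.264091491699219), (279.7406921386719, 109.61884307861328), 3.800473690032959)
scene dog [681.59086716 244.96816678  53.50411064]
side walls 801 [542.8 -36.9  37.2] ((550.3644409179688, -30.62250518798828), (41.368404388427734, 237.01722717285156), 76.72603607177734) [28.6 36.7 48.2]
side housing 884 [607.4 -42.8  65.4] ((589.38037109375, -35.07960510253906), (47.524169921875, 159.59823608398438), 78.70465850830078) [58.1 65.8 69.9]
side tab 133 [576.  -35.4  86.2] ((576.4930419921875, -32.169254302978516), (15.517358779907227, 33.28135299682617), 82.48998260498047) [76.7 88.2 92.7]
side board 1202 ((558.9537963867188, -25.60240936279297), (280.3249816894531, 152.2732391357422), 5.94047212600708)
side dog [678.73238003 236.14292682  53.48089568]
[ 463.5    1.  -275.1]
```

Choice: of the two long strips, (187,270) lies about 577 mm from the base and (192,217) about 666 mm. The stub at (340,184) is too short, and the red handles are not copper strips. I take (187,270), world about (529,239), long axis at about 151°. I'll move the wrist camera over it for the close check.

Request:
{"name": "move_arm", "arguments": {"plan": "0 0.055 0 -0.032 0; 0 0.110 0 -0.064 3; 0 0.160 0 -0.095 6; 0 0.210 0 -0.125 9; 0 0.260 0 -0.155 12; 0 0.310 0 -0.185 16; 0 0.360 0 -0.215 16; 0 0.410 0 -0.245 16", "grip_force": 40}}

```text
t: 1.15
ee_pos: [484.6, 279.0, 231.3]
orientation: [0.685, -0.685, 0.175, -0.175]
contact_force: [0.7, -0.2, -1.1]
finger_gap: 85.2
```

```bash
python3 - <<'E'
from h import *
o=env.get_obs(); T=T_tool(o); print(o['t'],T.round(3)); print((T[:3,:3].T@(np.array([529,239,230])-T[:3,3])).round(1))
E
```

```text
1.15 [[ 8.77000e-01 -0.00000e+00  4.80000e-01  4.84555e+02]
 [-4.80000e-01  0.00000e+00  8.77000e-01  2.79029e+02]
 [-0.00000e+00 -1.00000e+00  0.00000e+00  2.31277e+02]
 [ 0.00000e+00  0.00000e+00  0.00000e+00  1.00000e+00]]
[ 58.2   1.3 -13.8]
```

```bash
python3 - <<'E'
from h import *
import pickle
o,p,d=grab('wrist'); pickle.dump((o,p,d),open('w1.pkl','wb')); cv2.imwrite('pics/w1.png',p)
E
```

```text
(no output)
```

View pics/w1.png

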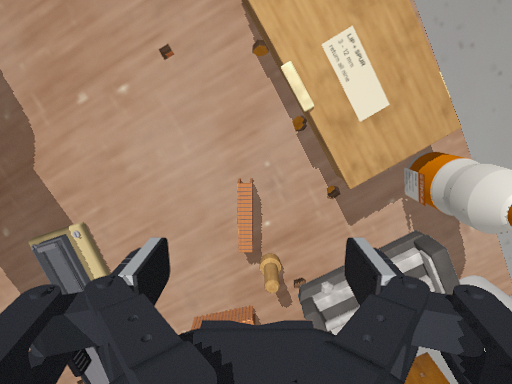

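Request:
{"name": "move_arm", "arguments": {"plan": "60 0.02 0 -0.005 0; 60 0.04 0 -0.010 0; 60 0.055 0.0 -0.014 0; 60 0.058 0.01 -0.014 0; 60 0.058 0.02 -0.014 0; 60 0.058 0.03 -0.014 0; 60 0.058 0.03 -0.014 0; 60 0.058 0.03 -0.014 0"}}

```text
t: 2.2
ee_pos: [527.6, 240.7, 201.5]
orientation: [0.685, -0.685, 0.175, -0.175]
contact_force: [0.2, -0.6, 0.9]
finger_gap: 65.6
```

```bash
cat > strip.py <<'E'
from h import *
def copper(p):
    hsv=cv2.cvtColor(p,cv2.COLOR_BGR2HSV)
    return ((hsv[...,1]>130)&((hsv[...,0]<12))&(hsv[...,2]>90))
def meas(o,p,d):
    C=cam('wrist',o); X=cloud(d,C)
    m=(copper(p)&(X[...,2]>5)&(X[...,2]<120)).astype(np.uint8)
    k,l,st,ce=cv2.connectedComponentsWithStats(m); 
    for i in range(1,k):
        if st[i,4]<200: continue
        Q=X[l==i]; z=np.percentile(Q[:,2],90); top=(l==i)&(X[...,2]>z-5)
        v,u=np.nonzero(top); Y=onplane(np.c_[u,v],32,C)
        print(ce[i].round(),st[i,4],'ztop',z.round(1),'depthrect',cv2.minAreaRect(X[top][:,:2].astype(np.float32)),'ray32',cv2.minAreaRect(Y[:,:2].astype(np.float32)))
E
python3 - <<'E'
from strip import *
import pickle
o,p,d=grab('wrist'); pickle.dump((o,p,d),open('w2.pkl','wb')); cv2.imwrite('pics/w2.png',p)
meas(*pickle.load(open('w1.pkl','rb'))); meas(o,p,d)
print(o['ee_pos'],o['finger_gap'],o['t'])
E
```

```text
[527.60459849 240.71147889 201.5118378 ] 65.56506360106943 2.2
```

View pics/w2.png

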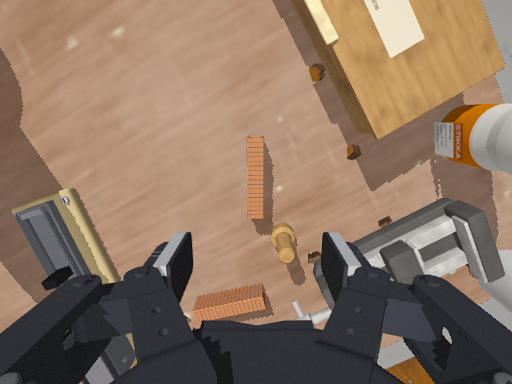

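Image w2: the target strip stands at (256,178). The dog is just beyond its far end at (284,243), the other long strip is at (230,302), and the magazine nose is at the left, (45,215). The mask thresholds need adjusting.

```bash
python3 - <<'E'
from strip import *
import pickle
for f,c in [('w1.pkl',(245,215)),('w2.pkl',(256,178))]:
    o,p,d=pickle.load(open(f,'rb'));C=cam('wrist',o);X=cloud(d,C)
    hsv=cv2.cvtColor(p,cv2.COLOR_BGR2HSV); print(hsv[c[1]-2:c[1]+3:2,c[0]-12:c[0]+13:3].tolist()); print(X[c[1],c[0]],d[c[1],c[0]])
E
```

```text
[[[12, 83, 179], [12, 85, 178], [13, 153, 201], [13, 150, 202], [12, 152, 200], [12, 148, 198], [13, 153, 207], [11, 95, 121], [13, 97, 118]], [[13, 85, 177], [13, 84, 174], [10, 93, 153], [9, 89, 155], [9, 92, 155], [9, 84, 154], [9, 89, 160], [12, 93, 121], [13, 96, 120]], [[13, 89, 171], [12, 82, 174], [13, 152, 201], [13, 152, 203], [13, 152, 201], [13, 151, 201], [12, 153, 208], [11, 90, 122], [12, 97, 118]]]
[525.72112224 239.31891987  31.17263592] 361.28488
[[[12, 79, 185], [13, 138, 223], [13, 155, 209], [13, 147, 213], [13, 149, 212], [13, 152, 210], [13, 153, 211], [12, 91, 126], [12, 94, 125]], [[13, 83, 185], [13, 140, 221], [12, 151, 205], [12, 146, 210], [13, 147, 211], [13, 150, 208], [13, 147, 211], [12, 87, 129], [13, 95, 126]], [[12, 86, 180], [12, 118, 203], [12, 126, 186], [11, 123, 191], [12, 123, 190], [12, 121, 189], [11, 120, 191], [13, 88, 127], [11, 92, 128]]]
[529.11802145 238.28249591  31.06159931] 318.94366
```

```bash
python3 - <<'E'
s=open('strip.py').read()
s=s.replace("((hsv[...,1]>130)&((hsv[...,0]<12))&(hsv[...,2]>90))","cv2.morphologyEx(((hsv[...,1]>115)&((hsv[...,0]<17))&(hsv[...,2]>120)).astype(np.uint8),cv2.MORPH_CLOSE,np.ones((5,5)))>0")
s=s.replace("X[...,2]>5)","X[...,2]>24)")
open('strip.py','w').write(s)
E
python3 - <<'E'
from strip import *
import pickle
Z=[]
for f in ['w1.pkl','w2.pkl']:
    o,p,d=pickle.load(open(f,'rb')); meas(o,p,d)
    C=cam('wrist',o); X=cloud(d,C)
    m=copper(p)&(abs(X[...,2]-32)<6)&(np.hypot(X[...,0]-528,X[...,1]-239)<60)
    v,u=np.nonzero(m); r=cv2.minAreaRect(np.c_[u,v].astype(np.float32)); Z.append((C,r[0])); print(f,r,m.sum())
# two-view triangulation of centre
A=[];b=[]
M=np.zeros((3,3));w=np.zeros(3)
for C,uv in Z:
    c,dd=rays([uv],*C); dd=dd[0]/np.linalg.norm(dd[0]); Pm=np.eye(3)-np.outer(dd,dd); M+=Pm; w+=Pm@c
print('tri',np.linalg.solve(M,w))
E
```

```text
[275.  20.] 282 ztop 64.4 depthrect ((360.3784484863281, 366.3442077636719), (18.898929595947266, 42.815025329589844), 74.7950439453125) ray32 ((353.6112976074219, 372.09356689453125), (20.872663497924805, 47.17372512817383), 74.54488372802734)
[321.  17.] 202 ztop 64.4 depthrect ((379.0870666503906, 408.293212890625), (37.113216400146484, 9.23096752166748), 2.330146551132202) ray32 ((373.9734802246094, 418.02099609375), (41.153160095214844, 9.988190650939941), 1.788112759590149)
[364.  12.] 575 ztop 64.4 depthrect ((392.22955322265625, 447.65130615234375), (38.42799758911133, 29.332202911376953), 23.74868392944336) ray32 ((388.6021423339844, 461.254638671875), (42.25044631958008, 32.19316864013672), 24.404865264892578)
[394. 104.] 8996 ztop 64.3 depthrect ((469.11029052734375, 424.19622802734375), (148.97377014160156, 133.2689666748047), 1.8459974527359009) ray32 ((473.1398620605469, 435.3540344238281), (163.71670532226562, 146.3876190185547), 1.9086180925369263)
[318.  79.] 450 ztop 64.4 depthrect ((425.5989685058594, 378.5573425292969), (40.70266342163086, 25.44980239868164), 64.8
[... 1098 characters left out ...]
844970703) ray32 ((598.97412109375, 466.5794982910156), (39.18952178955078, 69.75080871582031), 55.578651428222656)
[255. 178.] 1368 ztop 32.2 depthrect ((529.5924072265625, 236.44281005859375), (18.068391799926758, 90.0679931640625), 61.59020233154297) ray32 ((529.2010498046875, 236.68856811523438), (17.86795997619629, 89.58142852783203), 61.61817932128906)
[229. 308.] 1120 ztop 32.1 depthrect ((658.3612060546875, 128.38711547851562), (89.56642150878906, 19.548452377319336), 75.11882781982422) ray32 ((656.4895629882812, 129.4492645263672), (89.67941284179688, 21.441238403320312), 74.87802124023438)
w2.pkl ((255.0, 177.5), (81.0, 16.0), 90.0) 1368
tri [527.71617083 237.86382542  33.33968695]
```

Request:
{"name": "move_arm", "arguments": {"plan": "60 0.018 -0.01 -0.040 -3; 60 0.036 -0.02 -0.080 -6; 60 0.054 -0.03 -0.120 -9; 60 0.072 -0.04 -0.160 -13; 60 0.090 -0.04 -0.200 -17.5; 60 0.105 -0.04 -0.233 -17.5; 60 0.105 -0.04 -0.233 -17.5; 60 0.105 -0.04 -0.233 -17.5"}}

```text
t: 3.25
ee_pos: [508.0, -13.7, 241.6]
orientation: [0.704, -0.703, 0.069, -0.069]
contact_force: [-0.0, 0.2, 0.4]
finger_gap: 64.9
```

```bash
python3 - <<'E'
from h import *
import pickle
o,p,d=grab('wrist'); pickle.dump((o,p,d),open('w3.pkl','wb')); cv2.imwrite('pics/w3.png',p)
print(T_tool(o).round(3))
E
```

```text
[[ 9.81000e-01  1.00000e-03  1.94000e-01  5.08043e+02]
 [-1.94000e-01  1.00000e-03  9.81000e-01 -1.36710e+01]
 [ 0.00000e+00 -1.00000e+00  1.00000e-03  2.41582e+02]
 [ 0.00000e+00  0.00000e+00  0.00000e+00  1.00000e+00]]
```

View pics/w3.png

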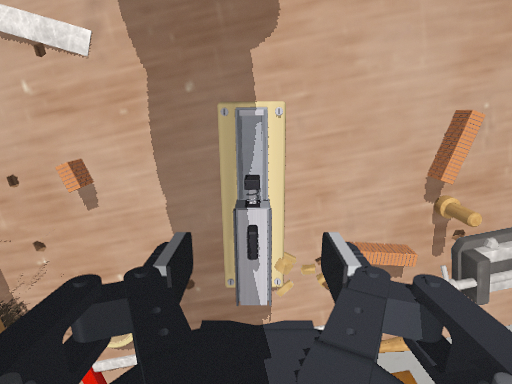

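```bash
cat > mag.py <<'E'
from h import *
def mag(o,p,d):
    C=cam('wrist',o); X=cloud(d,C); Z=X[...,2]
    th=np.radians(-11.); c0=np.array([480,-12.])
    for it in range(3):
        ax=np.array([np.cos(th),np.sin(th)]); ay=np.array([-ax[1],ax[0]])
        a=(X[...,:2]-c0)@ax; b=(X[...,:2]-c0)@ay
        inn=(a>-75)&(a<200)&(abs(b)<55)
        # board side edges per row a, z 9..18
        bd=inn&(Z>9)&(Z<19)
        pts=[]
        for s in np.arange(-55,90,5):
            q=b[bd&(abs(a-s)<2.5)]
            if len(q)>4: pts.append((s,q.min(),q.max()))
        pts=np.array(pts); mid=(pts[:,1]+pts[:,2])/2
        k=np.polyfit(pts[:,0],mid,1); th+=np.arctan(k[0]); c0=c0+ay*np.polyval(k,0)
        na=a[bd&(abs(b)<36)]; c0=c0+ax*(np.percentile(na,.5)+62)
    ax=np.array([np.cos(th),np.sin(th)]); ay=np.array([-ax[1],ax[0]])
    a=(X[...,:2]-c0)@ax; b=(X[...,:2]-c0)@ay
    print('board: origin',c0.round(1),'th',np.degrees(th).round(2),'width',np.median(pts[:,2]-pts[:,1]).round(1))
    # walls centre
    pts=[]
    for s in np.arange(-48,20,4):
        q=b[(Z>33)&(Z<50)&(abs(a-s)<2)&(abs(b)<30)]
        if len(q)>4: pts.append((s,q.min(),q.max()))
    pts=np.array(pts); k=np.polyfit(pts[:,0],(pts[:,1]+pts[:,2])/2,1); print('walls mid slope deg',np.degrees(k[0]).round(2),'off',k[1].round(2),'w',np.median(pts[:,2]-pts[:,1]).round(1))
    for nm,s in [('centreline z prof',0)]:
        for x in range(-70,140,5):
            q=Z[(abs(a-x)<2.5)&(abs(b)<5)]; print((x,round(float(np.median(q)),1),round(float(q.max()),1)) if len(q) else (x,),end=' ')
    print()
    m=(Z>84)&(Z<97)&(abs(b)<20)&(a>-60)&(a<160)
    if m.any(): print('tab a',a[m].min().round(1),a[m].max().round(1),'b',b[m].min().round(1),b[m].max().round(1),'z',np.median(Z[m]).round(1),'mid',X[m][:,:2].mean(0).round(1))
    w=Z[(abs(a)<15)&(abs(abs(b)-18)<1)]; print('wall z',np.percentile(w,[50,90]).round(1),'board z',np.median(Z[(abs(abs(b)-32)<4)&(a>-50)&(a<80)]).round(1))
    return c0,th,X,a,b
E
python3 - <<'E'
from mag import *; import pickle
mag(*pickle.load(open('w3.pkl','rb')))
E
```

```text
board: origin [488.6 -17.2] th -10.52 width 82.8
walls mid slope deg -0.2 off 0.06 w 36.8
(-70, -1.2, 0.7) (-65, -1.2, 0.3) (-60, 12.1, 14.7) (-55, 19.2, 26.6) (-50, 33.1, 34.4) (-45, 29.4, 34.0) (-40, 25.2, 27.2) (-35, 25.3, 26.4) (-30, 25.0, 26.8) (-25, 25.2, 26.3) (-20, 25.0, 26.8) (-15, 25.3, 27.0) (-10, 25.3, 26.8) (-5, 25.6, 26.9) (0, 340.0, 343.6) (5, 327.8, 336.0) (10, 326.0, 335.6) (15, 25.1, 26.4) (20, 25.2, 26.8) (25, 42.4, 60.2) (30, 58.3, 60.2) (35, 58.1, 59.7) (40, 44.3, 46.0) (45, 44.9, 48.2) (50, 44.4, 48.4) (55, 45.9, 57.1) (60, 63.3, 66.0) (65, 64.6, 66.2) (70, 64.4, 66.0) (75, 75.6, 90.9) (80, 90.2, 92.4) (85, 90.0, 91.5) (90, 90.1, 91.6) (95, 90.3, 91.1) (100, 90.3, 91.0) (105, 90.1, 91.6) (110, 89.5, 90.2) (115,) (120, 64.4, 65.0) (125, 64.4, 65.4) (130, 64.5, 65.6) (135, 64.6, 66.3) 
tab a 75.1 108.4 b -6.3 5.7 z 89.9 mid [577.6 -33.7]
wall z [327.4 339.9] board z 303.2
```

Wrist view w3 shows the magazine clearly: the lip at (252,107), the follower at (252,182), the tab at (252,241). The measured heights match the text: floor 25, lip 34, tab top 90, board 83 wide. That puts the magazine origin at about (488.6,-17.2), its axis at -10.6°, and the rail at about 0.110. Next I go to the strip.

Request:
{"name": "move_arm", "arguments": {"plan": "60 -0.005 0 0.045 3; 60 -0.010 0 0.090 6; 60 -0.015 0 0.135 9; 60 -0.020 0.02 0.180 13; 60 -0.025 0.05 0.220 17.3; 60 -0.0276 0.08 0.2497 17.3; 60 -0.0276 0.12 0.2497 17.3; 60 -0.0276 0.14 0.2497 17.3"}}

```text
t: 4.3
ee_pos: [527.6, 237.4, 98.7]
orientation: [-0.685, 0.686, -0.174, 0.172]
contact_force: [0.6, 0.6, 0.4]
finger_gap: 65.3
```

```bash
python3 - <<'E'
from strip import *
o,p,d=grab('wrist'); cv2.imwrite('pics/w4.png',p); meas(o,p,d)
o=env.get_obs();T=T_tool(o); print(o['t'],T.round(3),np.degrees(np.arctan2(T[1,2],T[0,2])),(T[:3,:3].T@(np.array([529.4,236.6,18])-T[:3,3])).round(1))
E
```

```text
[457.  68.] 6254 ztop 64.3 depthrect ((501.8551330566406, 386.4466857910156), (50.64513397216797, 90.64057922363281), 86.54890441894531) ray32 ((507.0132141113281, 407.08477783203125), (57.85536193847656, 105.76676940917969), 86.20772552490234)
[499.  33.] 925 ztop 64.3 depthrect ((498.0565490722656, 410.2939453125), (22.12309455871582, 29.012514114379883), 87.16046905517578) ray32 ((502.78631591796875, 435.4883117675781), (24.487674713134766, 34.406639099121094), 86.52399444580078)
[258. 203.] 2759 ztop 32.1 depthrect ((530.1367797851562, 236.88011169433594), (17.724985122680664, 90.70339965820312), 61.16098403930664) ray32 ((529.5983276367188, 237.18093872070312), (17.598102569580078, 89.55049896240234), 61.15708923339844)
[300. 301.] 514 ztop 60.6 depthrect ((608.6102294921875, 232.07655334472656), (18.040292739868164, 11.624618530273438), 48.46240234375) ray32 ((629.5791015625, 226.82666015625), (23.350574493408203, 17.463239669799805), 44.346702575683594)
4.35 [[ 8.80000e-01 -5.00000e-03  4.75000e-01  5.26813e+02]
 [-4.75000e-01 -3.00000e-03  8.80000e-01  2.36687e+02]
 [-3.00000e-03 -1.00000e+00 -5.00000e-03  9.68640e+01]
 [ 0.00000e+00  0.00000e+00  0.00000e+00  1.00000e+00]] 61.64456818085745 [ 2.6 78.9  1.5]
```

View pics/w4.png

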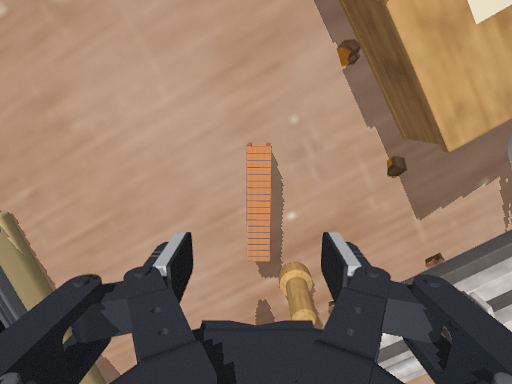

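The view shows the strip centred between the jaws at (258,203), with the dog clear of them at (295,285). I'll descend, then grip.

Request:
{"name": "move_arm", "arguments": {"plan": "110 0.002 0.02 0.001 0; 110 0.0026 0.04 0.0015 0; 110 0.0026 0.06 0.0015 0; 110 0.0026 0.072 0.0015 0; 110 0.0026 0.079 0.0015 0; 110 0.0026 0.079 0.0015 0; 110 0.0026 0.079 0.0015 0; 110 0.0026 0.079 0.0015 0"}}

```text
t: 5.35
ee_pos: [532.7, 236.2, 22.9]
orientation: [0.686, -0.685, 0.174, -0.174]
contact_force: [-0.4, 0.5, 0.1]
finger_gap: 48.8
```

```bash
python3 - <<'E'
from strip import *
o,p,d=grab('wrist'); cv2.imwrite('pics/w5.png',p)
T=T_tool(o); print(o['t'],o['ee_pos'],o['finger_gap'],o['contact_force'],np.degrees(np.arctan2(T[1,2],T[0,2])))
o,p,d=grab('side'); cv2.imwrite('pics/s5.png',cv2.resize(p[90:230,150:350],None,fx=4,fy=4)[:600])
E
```

```text
5.35 [532.6772208  236.18021431  22.89431697] 48.76657705024922 [-0.41458602  0.49097674  0.11449152] 61.4925049218703
```

View pics/w5.png

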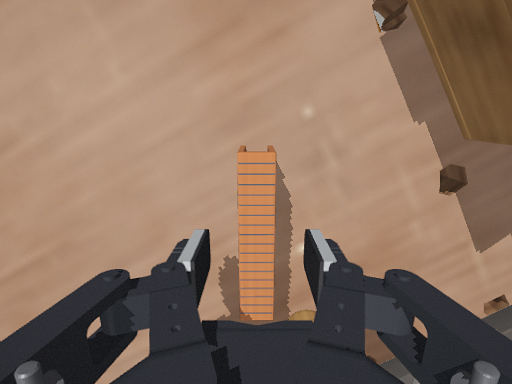

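View pics/s5.png

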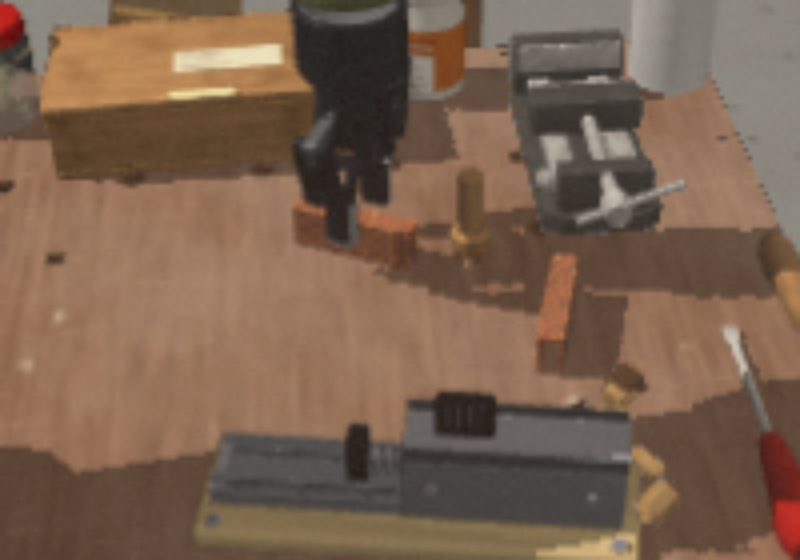

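The jaws straddle the strip mid-length, and the TCP is 5 mm high. I'll lower, centre and close.

Request:
{"name": "move_arm", "arguments": {"plan": "110 -0.003 0.003 -0.001 0; 110 -0.003 0.005 -0.001 0; 110 -0.003 0.005 -0.001 0; 255 -0.003 0.005 -0.001 0; 255 -0.003 0.005 -0.001 0; 255 -0.003 0.005 -0.001 0; 255 -0.003 0.005 -0.001 0; 255 -0.003 0.005 -0.001 0", "grip_force": 60}}

```text
t: 6.45
ee_pos: [529.5, 236.7, 17.6]
orientation: [0.686, -0.685, 0.174, -0.174]
contact_force: [0.6, 0.9, 3.6]
finger_gap: 16.6
```

```bash
python3 - <<'E'
from strip import *
o,p,d=grab('wrist'); cv2.imwrite('pics/w6.png',p)
T=T_tool(o); print(o['t'],o['ee_pos'],o['finger_gap'],o['contact_force'],np.degrees(np.arctan2(T[1,2],T[0,2])))
E
```

```text
6.45 [529.47906917 236.65992253  17.58171019] 16.57052870671834 [0.62151389 0.86916105 3.5664053 ] 61.489480487488905
```

View pics/w6.png

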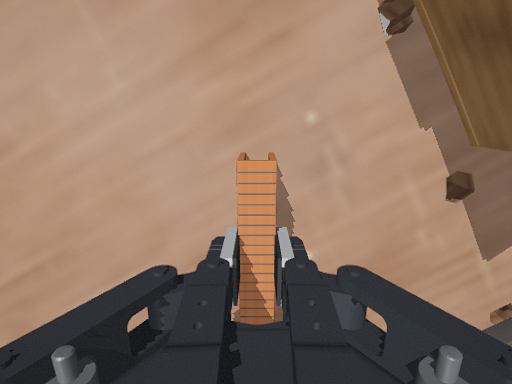

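Strip gripped: gap 16.6 mm, strip centred at (257,240) between the pads. Lift and carry it to above the nose.

Request:
{"name": "move_arm", "arguments": {"plan": "255 0 -0.030 0 0; 255 0 -0.070 0 0; 255 0.007 -0.090 -0.030 -3; 255 0.018 -0.090 -0.080 -6; 255 0.028 -0.090 -0.125 -9; 255 0.040 -0.090 -0.175 -12; 255 0.050 -0.090 -0.222 -15; 255 0.0567 -0.090 -0.2517 -17.9"}}

```text
t: 7.5
ee_pos: [457.6, -14.0, 106.9]
orientation: [-0.704, 0.704, -0.066, 0.065]
contact_force: [0.7, 0.1, -0.5]
finger_gap: 16.6
```

Request:
{"name": "move_arm", "arguments": {"plan": "255 0 0 0 0; 255 0 0 0 0; 255 0 0 0 0; 255 0 0 0 0; 255 0 0 0 0; 255 0 0 0 0; 255 0 0 0 0; 255 0 0 0 0"}}

```text
t: 8.5
ee_pos: [458.9, -11.7, 107.3]
orientation: [0.704, -0.704, 0.065, -0.065]
contact_force: [1.0, -0.0, -1.1]
finger_gap: 16.2
```

```bash
python3 - <<'E'
from mag import *
from strip import copper
import pickle
o,p,d=grab('wrist'); cv2.imwrite('pics/w7.png',p); pickle.dump((o,p,d),open('w7.pkl','wb'))
T=T_tool(o); print(o['t'],o['ee_pos'],o['finger_gap'],o['contact_force'],np.degrees(np.arctan2(T[1,2],T[0,2])))
C=cam('wrist',o);X=cloud(d,C)
c0=np.array([488.6,-17.2]);th=np.radians(-10.6);ax=np.array([np.cos(th),np.sin(th)]);ay=np.array([-ax[1],ax[0]])
m=copper(p)&(X[...,2]>100)&(X[...,2]<150); Q=X[m]; print(m.sum(),np.percentile(Q[:,2],[5,50,95]))
a=(Q[:,:2]-c0)@ax;b=(Q[:,:2]-c0)@ay;print('a',a.min(),a.max(),'b',b.min(),b.max(),cv2.minAreaRect(Q[:,:2].astype(np.float32)))
for s in np.arange(a.min()+4,a.max(),8):
    q=b[abs(a-s)<2];z=Q[abs(a-s)<2,2];print(s.round(),q.min().round(1),q.max().round(1),np.median(z).round(1))
o,p,d=grab('side'); cv2.imwrite('pics/s7.png',cv2.resize(p[90:240,150:350],None,fx=4,fy=4))
E
```

```text
8.5 [458.91588319 -11.73450594 107.30260455] 16.206711480282625 [ 1.03737362 -0.00302726 -1.09702909] 79.38819585444143
6021 [120.06058489 121.05903304 122.02796062]
a -75.38262612162428 9.856086319595912 b -10.13188676421139 7.815262966091531 ((456.1761169433594, -12.30348014831543), (17.865970611572266, 85.24345397949219), 79.31536102294922)
-71.0 -9.8 7.5 121.0
-63.0 -10.0 7.6 121.1
-55.0 -9.7 7.8 121.1
-47.0 -9.8 7.4 121.0
-39.0 -9.9 7.5 121.1
-31.0 -9.1 7.1 121.1
-23.0 -9.2 6.9 121.1
-15.0 -9.8 7.4 121.2
-7.0 -10.0 7.6 121.0
1.0 -10.1 7.7 121.0
9.0 -9.8 7.3 121.0
```

View pics/w7.png

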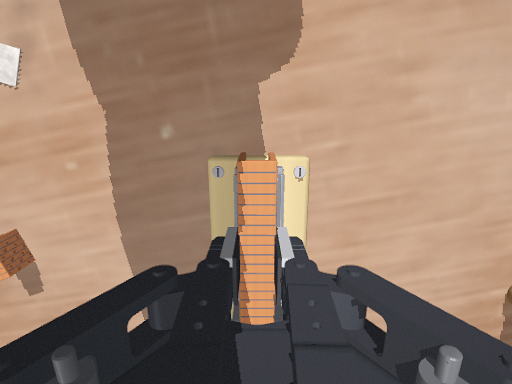

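View pics/s7.png

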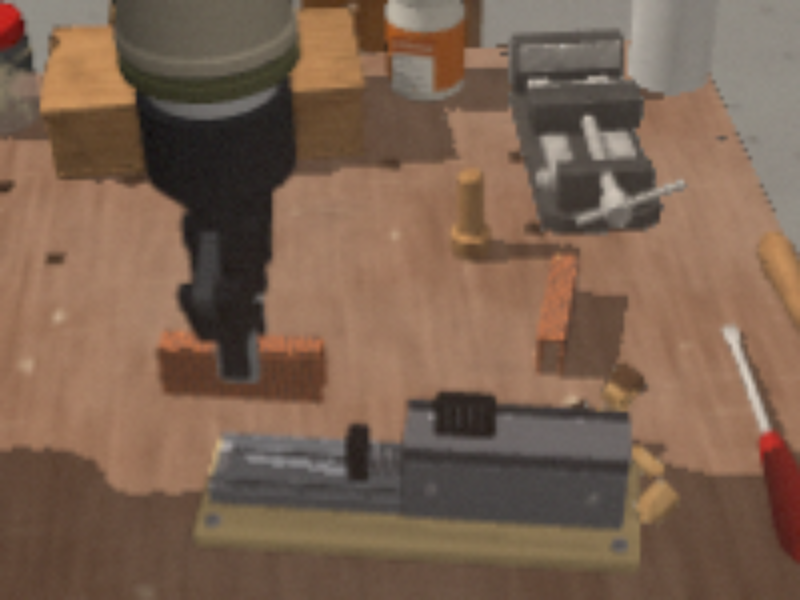

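```bash
python3 - <<'E'
from mag import *
import pickle
o,p,d=pickle.load(open('w7.pkl','rb')); C=cam('wrist',o);X=cloud(d,C);Z=X[...,2]
c0=np.array([488.6,-17.2]);th=np.radians(-10.6);ax=np.array([np.cos(th),np.sin(th)]);ay=np.array([-ax[1],ax[0]])
a=(X[...,:2]-c0)@ax;b=(X[...,:2]-c0)@ay
m=(Z>9)&(Z<19)&(abs(b)<55)
for s in range(-60,-15,5):
    q=b[m&(abs(a-s)<2.5)]; w=b[(Z>30)&(Z<44)&(abs(a-s)<2.5)&(abs(b)<25)]
    print(s,q.min().round(1),q.max().round(1),((q.min()+q.max())/2).round(1),'walls',(w.min().round(1),w.max().round(1)) if len(w) else '')
print('nose',a[m&(abs(b)<38)].min(), 'board z',np.median(Z[m]))
E
```

```text
-60 -41.0 41.7 0.3 walls 
-55 -41.0 42.0 0.5 walls 
-50 -41.5 42.2 0.3 walls (np.float64(-17.9), np.float64(19.1))
-45 -41.6 41.4 -0.1 walls (np.float64(-18.1), np.float64(18.4))
-40 -41.7 41.6 -0.0 walls (np.float64(-18.2), np.float64(18.6))
-35 -41.0 42.1 0.6 walls (np.float64(-18.3), np.float64(18.7))
-30 -41.4 42.2 0.4 walls (np.float64(-18.3), np.float64(18.9))
-25 -41.7 41.4 -0.2 walls (np.float64(-18.5), np.float64(18.9))
-20 -41.7 41.8 0.0 walls (np.float64(-18.6), np.float64(19.1))
nose -62.07693428255827 board z 13.164719559229468
```

Strip is parallel to the channel. Camera offsets leave roughly 1 mm across, so I'll shift 0.7 mm, lower to just above the lip and push.

Request:
{"name": "move_arm", "arguments": {"plan": "255 0 0.015 0.0007 0; 255 0 0.030 0.0007 0; 255 0 0.045 0.0007 0; 255 0 0.052 0.0007 0; 255 0 0.052 0.0007 0; 255 0.005 0.052 0.0007 0; 255 0.008 0.052 0.0007 0; 255 0.008 0.052 0.0007 0"}}

```text
t: 9.6
ee_pos: [467.4, -12.5, 55.6]
orientation: [0.704, -0.704, 0.065, -0.066]
contact_force: [0.3, -0.4, -0.7]
finger_gap: 16.5
```

```bash
python3 - <<'E'
from h import *
o,p,d=grab('side'); cv2.imwrite('pics/s8.png',cv2.resize(p[150:240,180:330],None,fx=5,fy=5))
print(o['t'],o['ee_pos'],o['contact_force'])
o,p,d=grab('wrist'); cv2.imwrite('pics/w8.png',p)
E
```

```text
9.6 [467.37842414 -12.53281268  55.57214796] [ 0.34276049 -0.40063427 -0.6515883 ]
```

View pics/s8.png

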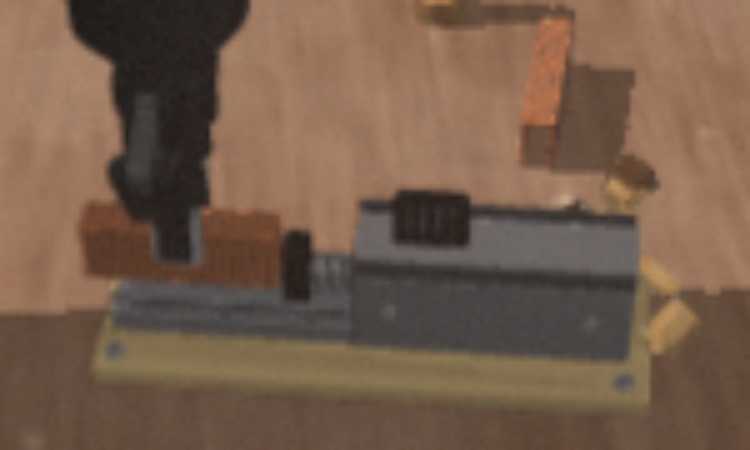

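View pics/w8.png

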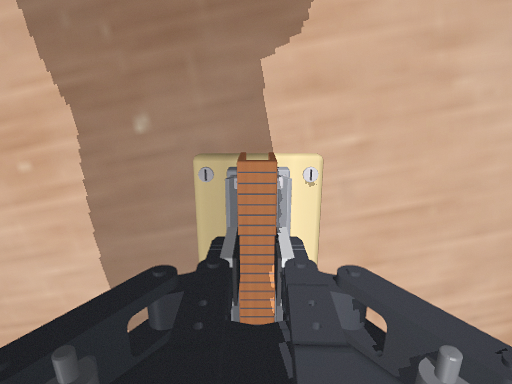

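The strip sits just over the walls, centred (257 vs 258 px), its end touching or nearly touching the follower at (283,262). Push 27 mm.

Request:
{"name": "move_arm", "arguments": {"plan": "255 0.005 0 0 0; 255 0.010 0 0 0; 255 0.015 0 0 0; 255 0.020 0 0 0; 255 0.024 0 0 0; 255 0.027 0 0 0; 255 0.027 0 0 0; 255 0.027 0 0 0"}}

```text
t: 10.7
ee_pos: [493.3, -17.4, 55.2]
orientation: [0.704, -0.704, 0.065, -0.065]
contact_force: [-2.9, 0.5, 0.5]
finger_gap: 16.4
```

```bash
python3 - <<'E'
from h import *
from strip import copper
o,p,d=grab('side'); cv2.imwrite('pics/s9.png',cv2.resize(p[150:240,180:330],None,fx=5,fy=5))
print(o['t'],o['ee_pos'],o['contact_force'])
o,p,d=grab('wrist'); cv2.imwrite('pics/w9.png',p)
C=cam('wrist',o);X=cloud(d,C);Z=X[...,2]
c0=np.array([488.6,-17.2]);th=np.radians(-10.6);ax=np.array([np.cos(th),np.sin(th)]);ay=np.array([-ax[1],ax[0]])
a=(X[...,:2]-c0)@ax;b=(X[...,:2]-c0)@ay
print('TCP ab',(o['ee_pos'][:2]-c0)@ax,(o['ee_pos'][:2]-c0)@ay)
m=copper(p)&(Z>55)&(Z<85)&(abs(b)<14); print('strip',a[m].min(),a[m].max(),b[m].min(),b[m].max(),np.median(Z[m]))
for s in (-35,-20,-5): q=Z[m&(abs(a-s)<3)]; print(s,np.median(q))
for x in range(-66,-20,3):
    q=Z[(abs(a-x)<1.5)&(abs(b)<5)]; print((x,round(float(np.median(q)),1)) if len(q) else (x,),end=' ')
E
```

```text
10.7 [493.31488503 -17.42699672  55.23195143] [-2.94081902  0.54570642  0.51173736]
TCP ab 4.667107021540284 0.633019299199538
strip -40.249078407193835 44.71794923257796 -9.350638003487402 8.499671845036257 68.97851091322427
-35 68.97165213829967
-20 69.07131423821195
-5 68.9541668920694
(-66, -1.0) (-63, -0.6) (-60, 12.4) (-57, 13.4) (-54, 24.7) (-51, 32.9) (-48, 33.2) (-45, 29.2) (-42, 25.3) (-39, 68.4) (-36, 68.5) (-33, 68.9) (-30, 68.9) (-27, 69.0) (-24, 68.9) (-21, 69.1)
```

View pics/s9.png

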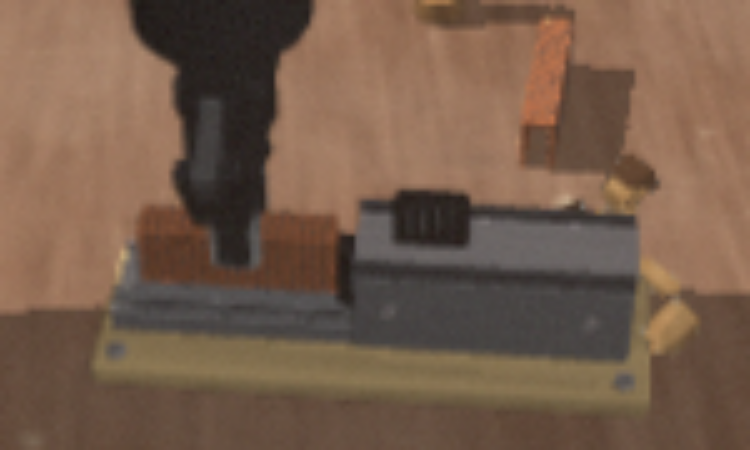

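View pics/w9.png

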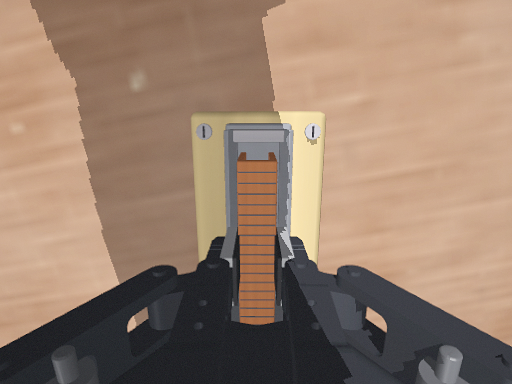

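Clear of the lip: the strip end is at -40 mm, the lip back edge at -45, and the spring reads 2.9 N. In the wrist view the lip is at (258,135) and the strip end at (257,160). Lower.

Request:
{"name": "move_arm", "arguments": {"plan": "255 0 0.003 0 0; 255 0 0.006 0 0; 255 0 0.009 0 0; 255 0 0.0105 0 0; 255 0 0.0115 0 0; 255 0 0.0115 0 0; 255 0 0.0115 0 0; 255 0 0.0115 0 0"}}

```text
t: 11.8
ee_pos: [493.3, -17.5, 43.7]
orientation: [0.704, -0.704, 0.065, -0.065]
contact_force: [-2.0, 0.6, -1.3]
finger_gap: 16.7
```

```bash
cat > chk.py <<'E'
import sys
from h import *
from strip import copper
n=sys.argv[1]
o,p,d=grab('side'); cv2.imwrite(f'pics/s{n}.png',cv2.resize(p[150:240,180:330],None,fx=5,fy=5))
print(o['t'],o['ee_pos'],o['contact_force'],o['finger_gap'])
o,p,d=grab('wrist'); cv2.imwrite(f'pics/w{n}.png',p)
C=cam('wrist',o);X=cloud(d,C);Z=X[...,2]
c0=np.array([488.6,-17.2]);th=np.radians(-10.6);ax=np.array([np.cos(th),np.sin(th)]);ay=np.array([-ax[1],ax[0]])
a=(X[...,:2]-c0)@ax;b=(X[...,:2]-c0)@ay
print('TCP ab',(o['ee_pos'][:2]-c0)@ax,(o['ee_pos'][:2]-c0)@ay)
m=copper(p)&(Z>45)&(Z<85)&(abs(b)<14)&(abs(a)<60)
if m.sum()>50:
    print('strip',a[m].min(),a[m].max(),b[m].min(),b[m].max(),np.median(Z[m]))
    for s in (-38,-25,-10,0,10,25,38):
        q=Z[m&(abs(a-s)<3)]; bb=b[m&(abs(a-s)<3)]
        if len(q): print(s,np.median(q).round(1),((bb.min()+bb.max())/2).round(1))
E
python3 chk.py 10
```

```text
11.8 [493.31302182 -17.4556318   43.71226004] [-2.04805136  0.57556472 -1.33341341] 16.719018832155186
TCP ab 4.651122430554382 0.5880827549670451
strip -40.26683713159919 44.545450174254256 -9.402098875443967 8.42935551569031 57.41610900658097
-38 57.4 -0.5
-25 57.4 -0.5
-10 57.4 -0.5
0 57.5 -0.3
10 57.4 -0.6
25 57.3 -0.5
38 57.3 -0.3
```

View pics/w10.png

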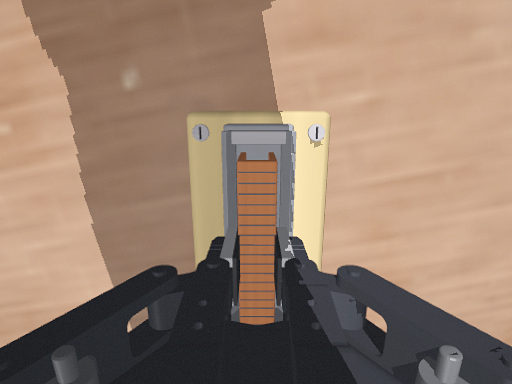

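View pics/s10.png

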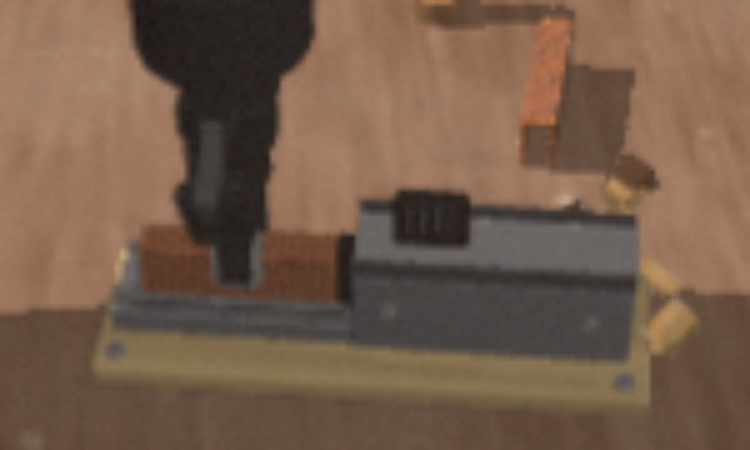

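Strip is down behind the lip (top at 57.4, bias about -0.8). I'll ease it back towards the lip, then release.

Request:
{"name": "move_arm", "arguments": {"plan": "255 0 0.0005 0 0; 255 -0.002 0.0005 0 0; 255 -0.004 0.0005 0 0; 255 -0.0045 0.0005 0 0; 255 -0.0045 0.0005 0 0; 190 -0.0045 0.0005 0 0; 150 -0.0045 0.0005 0 0; 120 -0.0045 0.0005 0 0"}}

```text
t: 12.9
ee_pos: [489.0, -16.6, 43.2]
orientation: [0.704, -0.704, 0.065, -0.065]
contact_force: [0.8, -1.4, -0.1]
finger_gap: 45.1
```

Request:
{"name": "move_arm", "arguments": {"plan": "120 0 0 0 0; 120 0 0 0 0; 120 0 -0.020 0 0; 120 0 -0.05 0 0; 120 0 -0.09 0 0; 120 0 -0.1 0 0; 120 0 -0.1 0 0; 120 0 -0.1 0 0"}}

```text
t: 13.9
ee_pos: [488.3, -16.7, 142.1]
orientation: [-0.704, 0.704, -0.066, 0.065]
contact_force: [-0.8, -0.3, 0.2]
finger_gap: 45.4
```

```bash
python3 chk.py 11
```

```text
13.9 [488.30516354 -16.6600979  142.08950342] [-0.76763746 -0.26173517  0.18609226] 45.35028830796446
TCP ab -0.3955260930036338 0.46281461698064313
strip -45.141244737875624 44.44912459046484 -9.334465259864045 8.32679704356334 57.35610692808703
-38 57.2 -0.4
-25 57.4 -0.4
-10 57.4 -0.4
0 57.5 -0.8
10 57.3 -0.4
25 57.3 -0.4
38 57.4 -0.4
```

View pics/w11.png

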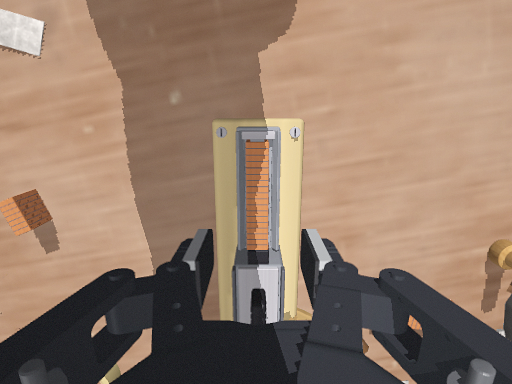

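View pics/s11.png

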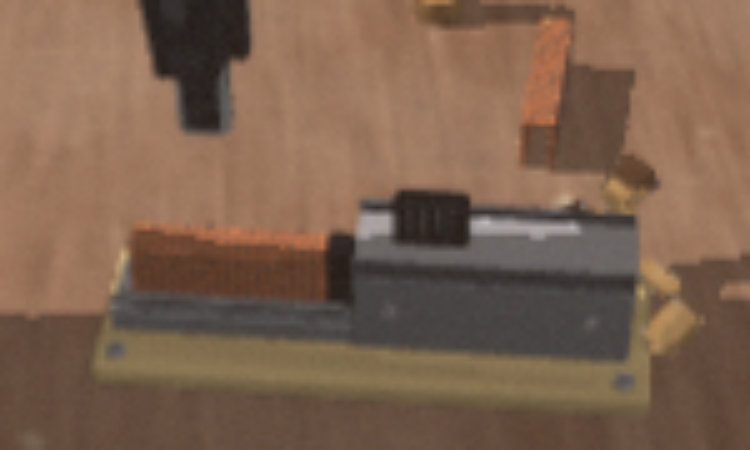

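Seated: the strip spans -45.1 to about +45, is flat at 57.4, and touches the lip. Next, the tab.

Request:
{"name": "move_arm", "arguments": {"plan": "120 0.045 0 -0.0005 0; 120 0.085 0 -0.0007 0; 120 0.0913 0.01 -0.0007 0; 120 0.0913 0.035 -0.0007 0; 120 0.0913 0.057 -0.0007 0; 120 0.0913 0.067 -0.0007 0; 120 0.0913 0.067 -0.0007 0; 120 0.0913 0.067 -0.0007 0", "grip_force": 30}}

```text
t: 15.0
ee_pos: [579.0, -34.1, 77.0]
orientation: [0.704, -0.704, 0.065, -0.066]
contact_force: [0.4, -0.1, 0.1]
finger_gap: 45.4
```

```bash
python3 chk.py 12
```

```text
15.0 [578.95147566 -34.12865755  77.04244991] [ 0.35369801 -0.10694368  0.13542541] 45.43260542330223
TCP ab 92.05288735881531 -0.01578064856106562
strip -27.858719960322347 44.36994476262903 -9.363181192269582 8.39146730140379 57.276111864256194
-25 57.2 -0.6
-10 57.3 -0.3
0 57.2 -0.4
10 57.3 -0.6
25 57.3 -0.6
38 57.3 -0.3
```

View pics/w12.png

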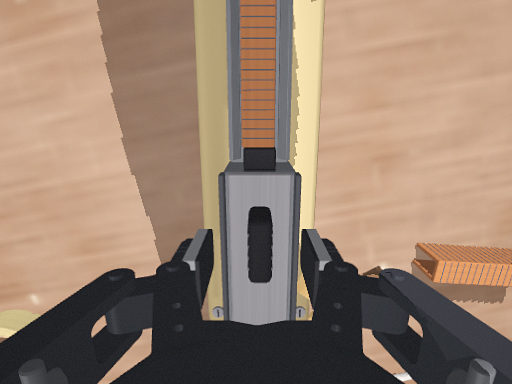

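View pics/s12.png

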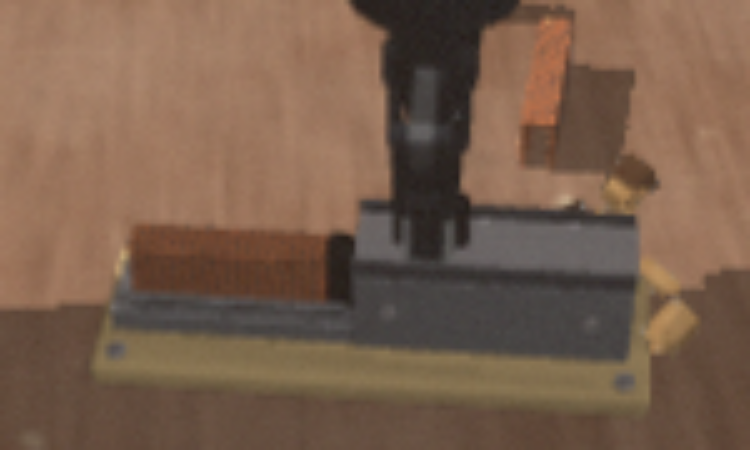

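The jaws straddle the tab at (260,244). I'll close, then slide.

Request:
{"name": "move_arm", "arguments": {"plan": "255 0 0 0 0; 255 0 0 0 0; 255 0 0 0 0; 255 0 0 0 0; 255 0 0 0 0; 255 0 0 0 0; 255 -0.004 0 0 0; 255 -0.010 0 0 0"}}

```text
t: 16.1
ee_pos: [569.7, -31.0, 76.8]
orientation: [0.705, -0.704, 0.064, -0.066]
contact_force: [2.4, 5.5, 3.2]
finger_gap: 10.9
```

Request:
{"name": "move_arm", "arguments": {"plan": "255 -0.010 0 0 0; 255 -0.022 0 0 0; 255 -0.036 0 0 0; 255 -0.050 0 0 0; 255 -0.064 0 0 0; 255 -0.078 0 0 0; 255 -0.088 0 0 0; 255 -0.088 0 0 0"}}

```text
t: 17.1
ee_pos: [482.2, -14.7, 76.7]
orientation: [0.705, -0.703, 0.065, -0.065]
contact_force: [-1.1, 5.8, 3.2]
finger_gap: 11.3
```

Request:
{"name": "move_arm", "arguments": {"plan": "255 -0.004 0 0 0; 255 -0.008 0 0 0; 255 -0.010 0 0 0; 255 -0.0115 0 0 0; 255 -0.0125 0 0 0; 255 -0.0130 0 0 0; 255 -0.0130 0 0 0; 255 -0.0130 0 0 0"}}

```text
t: 18.1
ee_pos: [470.5, -12.5, 76.8]
orientation: [0.705, -0.704, 0.064, -0.066]
contact_force: [2.4, 5.4, 0.0]
finger_gap: 11.2
```

```bash
python3 chk.py 13
```

```text
18.1 [470.46520227 -12.53618742  76.75288757] [2.43671456 5.36014372 0.03182315] 11.191461069488136
TCP ab -18.6529894429235 1.2830391639172671
```

View pics/w13.png

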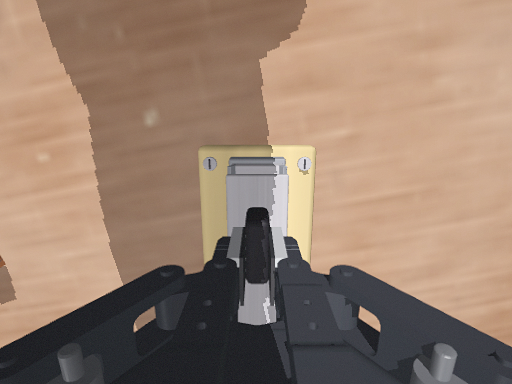

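View pics/s13.png

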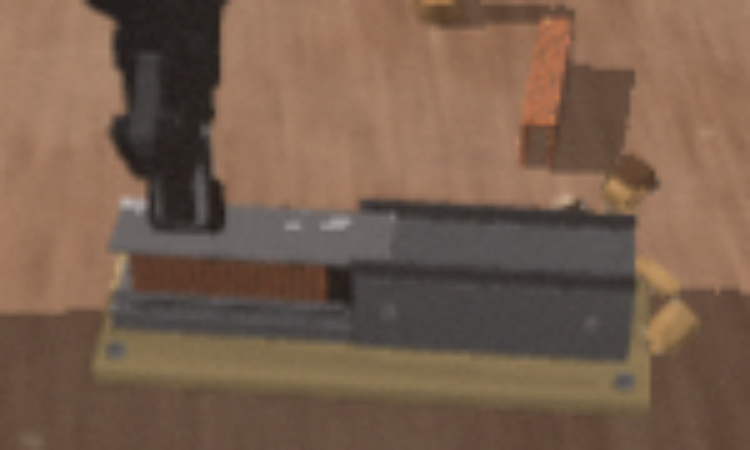

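Request:
{"name": "move_arm", "arguments": {"plan": "255 -0.0005 0 0 0; 255 -0.001 0 0 0; 255 -0.0015 0 0 0; 255 -0.002 0 0 0; 255 -0.002 0 0 0; 255 -0.002 0 0 0; 255 -0.002 0 0 0; 255 -0.002 0 0 0"}}

```text
t: 19.2
ee_pos: [470.4, -12.5, 76.8]
orientation: [0.705, -0.704, 0.063, -0.067]
contact_force: [14.5, 5.4, -11.6]
finger_gap: 11.2
```

```bash
cat > rail.py <<'E'
from h import *
import sys
o,p,d=grab('wrist'); cv2.imwrite(f'pics/r{sys.argv[1]}.png',p)
C=cam('wrist',o);X=cloud(d,C);Z=X[...,2]
c0=np.array([488.6,-17.2]);th=np.radians(-10.6);ax=np.array([np.cos(th),np.sin(th)]);ay=np.array([-ax[1],ax[0]])
a=(X[...,:2]-c0)@ax;b=(X[...,:2]-c0)@ay
print(o['t'],o['contact_force'],o['finger_gap'],'TCP ab',(o['ee_pos'][:2]-c0)@ax,(o['ee_pos'][:2]-c0)@ay)
m=(Z>60)&(Z<68)&(abs(b)<20)&(a<60)&(a>-80); print('rail front',np.percentile(a[m],[0,.5,2]),'b',b[m].min(),b[m].max(),np.median(Z[m]))
m=(Z>80)&(Z<95)&(abs(b)<9)&(a<60)&(a>-80)
if m.any(): print('tab',a[m].min(),a[m].max())
m=(Z>9)&(Z<18)&(abs(b)<38)&(a<0)&(a>-90); print('board nose (should be -62)',np.percentile(a[m],[0,.5,2]))
E
python3 rail.py 14
```

```text
19.2 [ 14.52855322   5.40531189 -11.62048546] 11.171001162391567 TCP ab -18.770528023020688 1.2727047790386985
rail front [-52.35720401 -52.16771038 -51.85447871] b -16.78278698178344 17.365656364631956 64.26442558515362
tab -35.53722499268663 -1.2096152136258411
board nose (should be -62) [-62.1634712  -62.04679922 -61.527192  ]
```

The rail is at its stop: the TCP no longer advances, the force rose to 14.5 N and the front edge measures -52.2 mm. I'll relieve, release and back off.

Request:
{"name": "move_arm", "arguments": {"plan": "255 0.0007 0 0 0; 255 0.0013 0 0 0; 220 0.0013 0 0 0; 180 0.0013 0 0 0; 120 0.0013 0 0 0; 110 0.0013 0 0 0; 110 0.0013 0 0 0; 110 0.0013 0 0 0"}}

```text
t: 20.25
ee_pos: [468.8, -13.6, 76.3]
orientation: [0.704, -0.704, 0.065, -0.065]
contact_force: [-0.1, 0.1, -0.5]
finger_gap: 48.6
```

Request:
{"name": "move_arm", "arguments": {"plan": "110 0 -0.01 0 0; 110 0 -0.03 0 0; 110 0 -0.06 0 0; 110 0 -0.10 0 0; 110 0 -0.14 0 0; 110 0 -0.16 0 0; 110 0 -0.16 0 0; 110 0 -0.16 0 0"}}

```text
t: 21.25
ee_pos: [468.4, -13.6, 235.6]
orientation: [-0.704, 0.704, -0.066, 0.065]
contact_force: [-0.3, 0.2, -1.1]
finger_gap: 48.8
```

```bash
python3 rail.py 15; python3 - <<'E'
from h import *
o,p,d=grab('side'); cv2.imwrite('pics/s15.png',cv2.resize(p[90:310,170:330],None,fx=3.6,fy=2.7))
cv2.imwrite('pics/s15.png',cv2.resize(p[110:310,180:380],None,fx=3,fy=3))
o,p,d=grab('scene'); cv2.imwrite('pics/c15.png',p)
E
```

```text
21.25 [-0.29438062  0.22984644 -1.14023253] 48.80548440011338 TCP ab -20.49069586358401 -0.18007314359977192
rail front [-51.8712999  -51.77529993 -50.68719876] b -19.606772123004163 19.786418911040883 64.28353187542518
tab -35.173185728583846 -1.1952164801951224
board nose (should be -62) [-62.01917736 -61.95456386 -61.89667008]
```

View pics/r15.png

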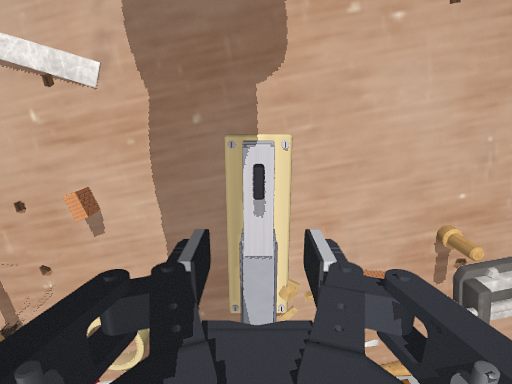

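View pics/s15.png

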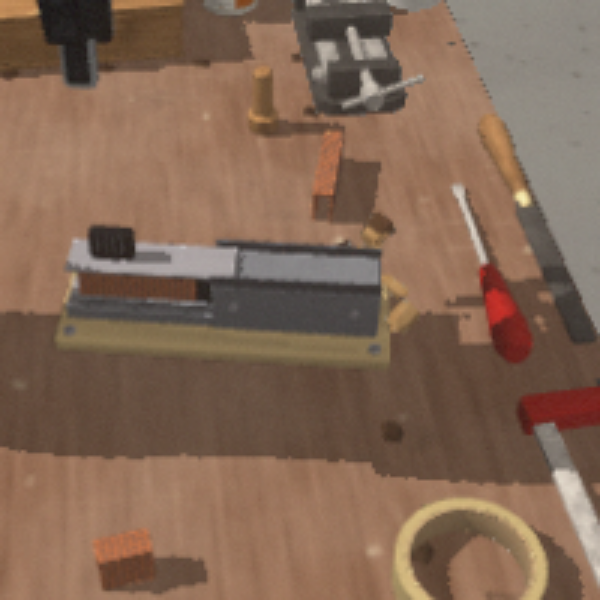

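View pics/c15.png

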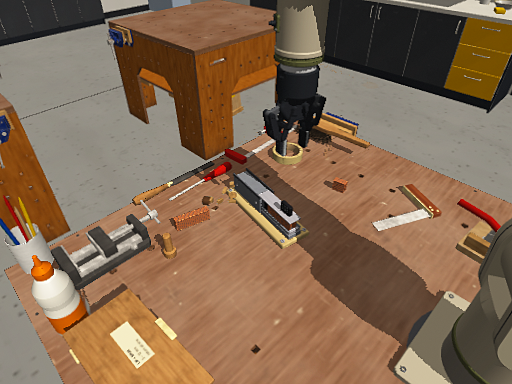

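The final views show the rail shut, with its front edge at -51.8 to -52.2 and the tab centred at -18.2. The strip is under it at (140,287) in the side crop, and the stub, dog, tape and other strip are untouched. Hand in.

```bash
python3 -c "
from cell import sign_off
print(sign_off())"
```

```text
the job is handed in; nothing more can be done
None
```

The strip is loaded behind the nose lip, the cover rail is shut over it, and the job was handed in at about 21 s of the 64 s allowed.

**Loading:** I took the long strip nearest the base, about 580 mm away (the other is about 670 mm). I gripped it by its top 15 mm and pushed the follower to about 0.025 (2.9 N). Then I lowered the strip behind the lip, eased it back and let go.

**Seated strip:** It spans -45.1 mm to about +45 mm, with its top flat at 57.4 mm by the wrist camera, against the stated 58. The camera reads about 0.8 mm low throughout.

**Rail:** I slid it by the tab until it hit its stop, where the force rose to 14.5 N and motion stopped. After release the front edge measured -51.8 mm and the tab centre -18.2 mm, against nominal values of -52 and -18.

**Disagreements:**
- The camera showed the strip 0.4 mm off-centre after release (up to 1.1 mm during the carry). I corrected for 0.7 mm of that before lowering.
- The jaws pulled about 5 N sideways on the tab while sliding it.

The last views show the stub, dog, tape and other strip apparently where they started, and the gripper raised clear of everything.

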